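# Dispense one spacer and nudge it onto the inspection disc

### The job

Press the spacer feeder's plunger once, all the way down, and let it come back up, so that a single brass-shimmed spacer slides out of the front gate. Then, with the fingertips, push that spacer along the table until the whole of it lies flat on the round steel inspection disc, and move clear. Do not lift or tip the spacer, let no second one out of the feeder, and leave the pole tip, the knob and the insulator where they stand.

Things in the scene. Friction and masses are not known exactly. Their poses are not given: they have to be found in the camera images.
- feeder: Spacer feeder bolted to the table. Origin on the table at the middle of the magazine (aluminium box 51 x 51 mm, 46 mm high, open top, holds three stacked spacers directly on the table); +x runs back to the plunger, -x out of the front gate, z up. Behind: grey housing to 107 mm behind the origin, 51 mm wide, 56 mm high; 6 mm high flanges reach 44 mm either side.
- gate_out (a point): Point on the bare table 74 mm in front (-x) of the feeder's origin, where the ejected spacer's centre stands after a full press, about 28 mm clear of the magazine, its sides square to the feeder.
- plunger_top (a point): Centre of the top of the plunger's round black head (38 mm across, 10 mm thick), 105 mm above the table when up, 73 mm when down, 70 mm behind the feeder's origin; it is pressed straight down and springs back.
- plunger (a joint): How far the plunger is pressed, m: 0 up, 0.032 fully down on its stop. A hidden pusher goes 2.4 times as far and shoves the lowest spacer out along -x. Takes about 8 N at first, rising to 10 to 13 N at the bottom. Let go, it springs up, the pusher draws back and the next spacer drops to the table inside; another press would push that one out.
- spacer_low: square block 40 x 40 x 14 mm of grey laminate faced on top with a 2 mm brass shim, about 55 g; origin at the centre of its underside, z up, x and y square to its sides. Starts at the bottom of the magazine; this is the one that comes out.
- spacer_mid: square block 40 x 40 x 14 mm of grey laminate faced on top with a 2 mm brass shim, about 55 g; origin at the centre of its underside, z up, x and y square to its sides. Starts second in the magazine and must stay in it.
- spacer_top: square block 40 x 40 x 14 mm of grey laminate faced on top with a 2 mm brass shim, about 55 g; origin at the centre of its underside, z up, x and y square to its sides. Starts third in the magazine and must stay in it.
- disc: Round bright steel inspection disc, 100 mm across, let into the table flush with its surface (things slide on and off it freely), to the left or the right of the feeder's front; origin at its centre. Its yaw means nothing.
- pole_tip: Bystander: dark iron pole tip, a truncated cone 64 mm across at the foot, 42 mm high, standing loose on the side of the feeder where the disc is not; origin at the centre of its underside.
- knob: Bystander: black bakelite knob 42 mm across, 30 mm high, standing loose; origin at the centre of its underside.
- insulator: Bystander: white ribbed ceramic insulator 40 mm across, 52 mm high, standing loose; origin at the centre of its underside.
Things that resemble listed ones, but are neither listed nor needed, are in the scene too. What is shaped like the spacer_top but green or red is not meant. Of the things that look like the feeder, take the one that is farthest to the robot's left at the start.

How it is judged:
By the outcome, as a careful person would: the job done as asked, in the order asked, and still so for the second after the job is handed in, with the robot touching nothing.
It also fails if it takes over 58 s, if anything falls off the work surface, if the arm or the gripper's body presses on something with over 40 N, if the wrist force passes 120 N, or if a joint passes its speed limit or range.

### The arm

A 6-joint arm with a two-finger parallel gripper is mounted at the origin on the work surface. World frame = base frame: x ahead of the robot, y to its left, z up, the work surface at z = 0. Lengths are in mm, angles in rad, forces in N, time in s.
With the tool pointing down it reaches from about 275 to 825 mm from the base axis. Payload 4.9 kg.
Tool frame: the origin (TCP) lies at the very end of the fingers, on their centre line; the grasp point (between the pads) lies 19 mm behind it; z points along the fingers, y is the direction in which the jaws open and shut (so a half turn about z gives the same grasp; the last joint's range is limited). The gripper opens to 85 mm and grips with 20 to 120 N. Pads are 22 mm wide; open, the fingers measure 114 mm over their backs; the gripper's body (76 mm by 85 mm) begins 54 mm behind the grasp point. The pads swing forward as they close: fully open they stand 13 mm farther back than shut.
Start: joints at [-1.484, 0.326, -0.193, 1.052, 0, 1.437], TCP at [120.466, -536.662, 231.281] pointing down, gripper open.
Joint ranges: [-2.65, 2.65], [-0.97, 1.79], [-1.3, 1.35], [-1.93, 2.1], [-1.47, 1.37], [-3.14, 3.14]. Speed limits (rad/s): [2.57, 2.57, 3.14, 3.14, 3.14, 3.14].

### API

Orientations are given as [roll, pitch, yaw] about the fixed x, y, z axes, in that order (R = Rz(yaw) Ry(pitch) Rx(roll)).
In Python, from bench import bot, solve_ik, imaging gives the robot as it stands. Calls block until the motion is done:
- bot.move_ptp(position, orientation): joint-space move of the TCP to a pose.
- bot.movel(position, rot=None, max_speed=150, threshold=None): straight line of the TCP; rot=None keeps the orientation; max_speed is the mean speed in mm/s. With threshold (N) it stops when the force on the tool has changed by that much, and returns True; else False.
- bot.move_j(angles): joint-space move.
- bot.grip(opening, effort=None): opening from 0.0 (shut) to 1.0 (fully open); effort is the grip in N (None keeps the last); returns when the fingers have stopped.
- bot.dwell(seconds).
- solve_ik(position, orientation): joint angles nearest the present ones, or None.
- bot.get_state(): the state.
- imaging.capture(name): name is "side" or "top"; returns the picture (420x560x3 uint8, blue, green, red); there is no depth.
- imaging.camera_model(name): a dict with "K" (3x3 intrinsics, pixels), "position" and "rotation" of the camera in the world. Camera axes: x right, y up, looking along -z (the intrinsics and any distortion apply to the point x, -y, -z); pixel columns grow to the right and rows downward; lengths in mm; the calibration is good to about 2 mm. A picture is of the moment at which its call begins. camera_model takes no time and is no camera call.
A pose or a line that the arm cannot do raises bot.IKError and nothing moves.
- bot.sign_off(): hands the job in, once; it reports no verdict.
The state is a dict: "t": time; "qpos": joint angles; "joint_velocities": joint speeds; "effort": joint torques, N m; "tcp_pos": TCP position; "orientation": TCP orientation; "contact_force": force on the tool from outside, world axes, zero at the start; "wrist_torque": the same for the moment, N m; "opening": opening from 0.0 (shut) to 1.0 (fully open).
Only numpy, scipy, OpenCV 4.12 (cv2) and the standard library are available. Lean on these libraries where they do the work, as an engineer would, in place of code of your own. Each camera call takes 0.05 s, during which the arm holds its last target. There are 200 camera calls.

## Working session

There is one attempt and no reset: what is moved stays moved. The work goes in short steps, each a Python script; the robot and the scene stay as the last script left them, time stands still between calls to the robot, and variables do not carry over. Pictures are saved under pics/ and viewed, about 8 in all and at most 12, crops included, and the job is handed in when it is done.

```bash
mkdir -p pics; cat > h.py <<'E'
import numpy as np, cv2
from bench import bot, solve_ik, imaging
def ray(n,u,v):
    m=imaging.camera_model(n);K=np.array(m["K"]);d=m.get("distortion",m.get("dist"))
    p=cv2.undistortPoints(np.array([[[u,v]]],float),K,None if d is None else np.array(d,float))[0,0]
    return np.array(m["position"],float),np.array(m["rotation"],float)@np.array([p[0],-p[1],-1.])
def onz(n,u,v,z=0):
    o,d=ray(n,u,v);return o+d*(z-o[2])/d[2]
def proj(n,P):
    m=imaging.camera_model(n);K=np.array(m["K"]);d=m.get("distortion",m.get("dist"))
    c=np.array(m["rotation"],float).T@(np.array(P,float)-np.array(m["position"]));c=np.array([c[0],-c[1],-c[2]])
    return cv2.projectPoints(c.reshape(1,3),np.zeros(3),np.zeros(3),K,None if d is None else np.array(d,float))[0].ravel()
E
python3 - <<'E'
from h import *
for n in("top","side"):
    cv2.imwrite(f"pics/{n}0.png",imaging.capture(n)); print(n,imaging.camera_model(n))
print(bot.get_state())
E
```

```text
top {'K': array([[475.39685417,   0.        , 283.20456945],
       [  0.        , 475.39685417, 210.73366845],
       [  0.        ,   0.        ,   1.        ]]), 'position': array([ 526.65925005,   10.18132424, 1090.16365959]), 'rotation': array([ 0.09888164,  0.00870639, -1.58258768])}
side {'K': array([[453.13356393,   0.        , 278.24392673],
       [  0.        , 453.13356393, 210.6730003 ],
       [  0.        ,   0.        ,   1.        ]]), 'position': array([418.69335535, 600.55680085, 623.1620348 ]), 'rotation': array([ 0.88926114,  0.01195061, -2.81896878])}
{'t': 0.1, 'qpos': array([-1.48422095e+00,  3.26874754e-01, -1.93463257e-01,  1.05202059e+00,
       -5.08594382e-06,  1.43659609e+00]), 'joint_velocities': array([-0.00071616, -0.00304936,  0.00253686, -0.000991  ,  0.00036299,
       -0.00163032]), 'effort': array([ 1.55852526e-04, -4.44240332e+01,  2.63037908e+01,  7.87575758e-03,
       -5.29256272e-05,  5.07110386e-06]), 'tcp_pos': array([ 120.40684437, -536.12688017,  230.58526169]), 'orientation': array([-3.14004375e+00, -2.03988456e-04,  2.20775465e-01]), 'contact_force': array([-0.51713306, -0.59133021,  0.53359998]), 'wrist_torque': array([ 0.00191127, -0.0194099 ,  0.01278985]), 'opening': 1.000924979392879}
```

View pics/top0.png

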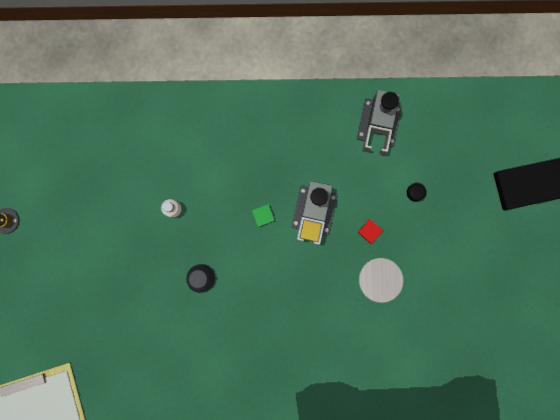

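View pics/side0.png

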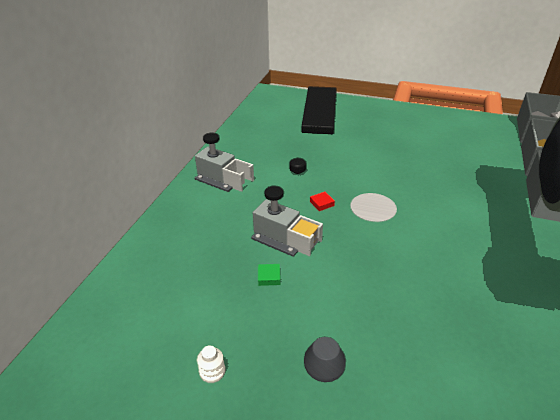

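The top view shows two feeders. One is at (314,212), with brass in its magazine. The other is at (380,122), empty. Image left is the robot's left (+y), so the one at (314,212) is meant. The disc is at (381,280), the pole tip at (200,278), the insulator at (171,208), the knob at (417,192), and the green and red decoys at (263,215) and (371,231). Next I'll measure and make one crop to confirm.

```bash
python3 - <<'E'
s=open('h.py').read()
s=s.replace('import numpy as np, cv2','import numpy as np, cv2\nfrom scipy.spatial.transform import Rotation as Ro').replace('np.array(m["rotation"],float)','Ro.from_euler("xyz",m["rotation"]).as_matrix()')
open('h.py','w').write(s)
E
cat > meas.py <<'E'
from h import *
T=cv2.imread("pics/top0.png");S=cv2.imread("pics/side0.png")
def blobs(img,mask,amin=60):
    c,_=cv2.findContours(mask.astype(np.uint8)*255,cv2.RETR_EXTERNAL,cv2.CHAIN_APPROX_NONE)
    return [k for k in c if cv2.contourArea(k)>amin]
for n,I in(("top",T),("side",S)):
    h=cv2.cvtColor(I,cv2.COLOR_BGR2HSV);H,Sa,V=h[...,0],h[...,1],h[...,2]
    for nm,m,z in(("brass",(H>15)&(H<30)&(Sa>150)&(V>120),42),("light",(Sa<60)&(V>120),0),("dark",(V<45),105)):
        for k in blobs(I,m):
            (u,v),sz,a=cv2.minAreaRect(k);x,y,w,hh=cv2.boundingRect(k);M=cv2.moments(k);cu,cv_=M['m10']/M['m00'],M['m01']/M['m00']
            if w>200:continue
            print(n,nm,(round(u,1),round(v,1)),np.round(sz,1),round(a,1),"cent",(round(cu,1),round(cv_,1)),"z",z,onz(n,cu,cv_,z)[:2].round(1),"ell",None if len(k)<5 else np.round(cv2.fitEllipse(k)[0],1))
cv2.imwrite("pics/crop.png",np.hstack([cv2.resize(T[170:310,260:420],None,fx=2.5*1,fy=2.5,interpolation=2),cv2.resize(S[170:310,240:400],None,fx=2.5,fy=2.5,interpolation=2)]))
print([proj("side",onz("top",381,280,0))])
E
python3 meas.py
```

```text
top brass (310.2, 230.5) [17.5 17.8] 11.3 cent (310.2, 230.5) z 42 [586.1 -41. ] ell [310.3 230.5]
top light (39.5, 395.0) [48. 79.] 90.0 cent (38.8, 399.0) z 0 [220.5 567.7] ell [ 40.8 399.1]
top light (381.0, 280.0) [44. 44.] 90.0 cent (380.6, 279.9) z 0 [ 474.5 -200.7] ell [380.6 279.9]
top light (170.5, 207.5) [17. 19.] 90.0 cent (170.3, 207.8) z 0 [645.  279.3] ell [170.3 207.8]
top light (313.9, 212.5) [24.  60.4] 11.9 cent (313.8, 210.1) z 0 [635.6 -52. ] ell [313.3 216.4]
top light (378.1, 137.8) [23.5 22.6] 11.9 cent (378.3, 136.5) z 0 [ 806.3 -205.7] ell [378.  138.5]
top light (384.7, 108.3) [21.  33.7] 11.8 cent (381.2, 114.1) z 0 [ 859.9 -214.2] ell [383.9 109.3]
top dark (200.5, 278.0) [26. 27.] 90.0 cent (200.5, 278.0) z 105 [487.6 189.4] ell [200.5 278. ]
top dark (319.0, 196.5) [16.3 16.3] 45.0 cent (318.9, 196.4) z 105 [653.5 -57.3] ell [318.9 196.4]
top dark (416.0, 191.5) [17. 18.] 90.0 cent (416.0, 191.9) z 105 [ 660.5 -259.8] ell [416.  191.9]
top dark (530.1, 184.2) [39.4 67.5] 77.9 cent (528.6, 184.0) z 105 [ 674.  -494.5] ell [528.8 183.9]
top dark (389.3, 10
[... 996 characters left out ...]
] 90.0 cent (373.0, 207.0) z 0 [ 475.  -201.1] ell [373. 207.]
side light (237.4, 174.3) [33.2 29.4] 18.4 cent (236.0, 172.8) z 0 [ 813.9 -233.5] ell [236.5 173.3]
side dark (273.5, 193.0) [14. 17.] 90.0 cent (273.5, 192.9) z 105 [652.9 -51.6] ell [273.5 192.9]
side dark (297.5, 165.5) [15. 15.] 90.0 cent (297.4, 165.5) z 105 [ 636.3 -155.9] ell [297.4 165.5]
side dark (210.5, 138.0) [10. 15.] 90.0 cent (210.5, 138.1) z 105 [ 856.5 -204.7] ell [210.5 138.1]
side dark (549.0, 161.0) [84. 20.] 90.0 cent (550.6, 166.6) z 105 [ 143.8 -306.6] ell [550.4 166.6]
side dark (318.6, 110.0) [31.7 46.6] 3.8 cent (319.4, 110.4) z 105 [ 655.1 -410.3] ell [319.5 110.4]
[array([373.38492186, 206.90817175])]
```

View pics/crop.png

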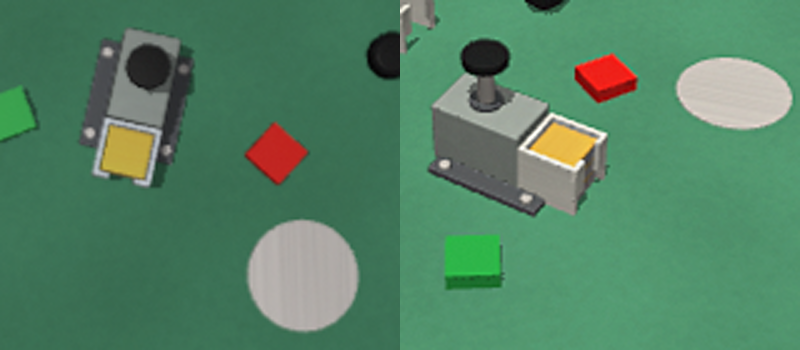

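The crop confirms it. The left feeder has brass in its magazine, its gate points toward the image bottom, and the disc lies to the right of the gate. Its origin is about (585.7,-41.7), yaw about -0.215, head about (653.4,-57), and disc (474.7,-200.9). Now the press.

```bash
python3 - <<'E'
from h import *
yaw=-0.215;R=[np.pi,0,yaw]
# pick tool yaw (half turn equivalent) with ik
print([solve_ik([653.4,-57,130],[np.pi,0,a]) for a in (yaw,yaw+np.pi/2,yaw-np.pi/2)])
bot.grip(0.0)
bot.move_ptp([653.4,-57,135],R); bot.movel([653.4,-57,112],max_speed=60)
s=bot.get_state();print(s["t"],s["tcp_pos"],s["contact_force"])
r=bot.movel([653.4,-57,69],max_speed=25,threshold=24)
s=bot.get_state();print(r,s["t"],s["tcp_pos"],s["contact_force"])
cv2.imwrite("pics/press.png",imaging.capture("side"))
bot.dwell(0.2)
s=bot.get_state();print(s["tcp_pos"],s["contact_force"])
bot.movel([653.4,-57,115],max_speed=50)
bot.movel([653.4,-57,150])
a=imaging.capture("top");b=imaging.capture("side");cv2.imwrite("pics/top1.png",a);cv2.imwrite("pics/side1.png",b)
print(bot.get_state()["t"])
c=cv2.imread("pics/press.png")
cv2.imwrite("pics/c1.png",np.hstack([cv2.resize(i[y:y+160,x:x+180],None,fx=1.45,fy=2.9/2,interpolation=2) for i,x,y in((c,220,140),(b,220,140),(a,250,160))]))
for n,i in(("top",a),("side",b)):
    h=cv2.cvtColor(i,cv2.COLOR_BGR2HSV);m=cv2.inRange(h,(15,150,100),(30,255,255))
    for k in cv2.findContours(m,0,1)[0]:
        if cv2.contourArea(k)>50:
            (u,v),sz,an=cv2.minAreaRect(k);print(n,(u,v),sz,an,onz(n,u,v,14)[:2],onz(n,u,v,28)[:2])
E
```

```text
[array([-0.19946795,  0.5953126 , -0.03083326,  0.94465046,  0.        ,
       -3.12606061]), array([-0.19946795,  0.5953126 , -0.03083326,  0.94465046,  0.        ,
        1.58632837]), array([-0.19946795,  0.5953126 , -0.03083326,  0.94465046,  0.        ,
       -1.55526428])]
5.1833 [653.0700591  -56.95882279 111.43138098] [-0.34661128  0.17656915  0.22158366]
True 6.7083 [653.64328508 -57.05948009  73.71575878] [-3.85823329  0.54937879 10.44042139]
[653.65480494 -57.02919146  74.11365831] [-2.74174265 -0.49449447 11.15310867]
8.4417
side (338.0689392089844, 252.32757568359375) (23.026222229003906, 15.412713050842285) 21.801410675048828 [514.55307955 -24.12678958] [512.3499939   -9.77006712]
side (305.8904113769531, 230.45889282226562) (20.71628189086914, 7.958798885345459) 20.556047439575195 [590.25695022 -66.07644801] [586.31400862 -50.75562211]
side (547.6299438476562, 143.08999633789062) (19.657569885253906, 7.071067810058594) 8.130102157592773 [  89.18979101 -582.38559566] [  96.76257072 -555.1987511 ]
```

View pics/c1.png

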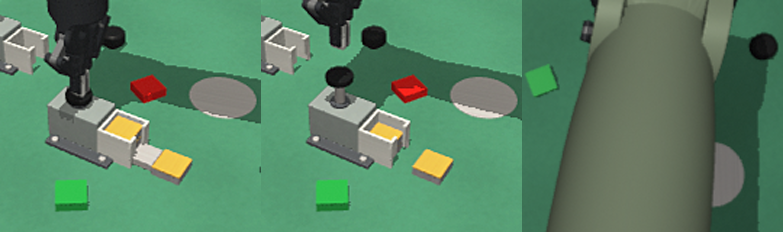

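The side view shows the spacer out at about (514,-24), as predicted, with the next one down inside the magazine and the plunger up again. The disc lies square to the spacer's side, so a straight two-finger push will do it.

```bash
cat > see.py <<'E'
from h import *
def see(tag):
    a=imaging.capture("top");b=imaging.capture("side")
    for n,i in(("top",a),("side",b)):
        h=cv2.cvtColor(i,cv2.COLOR_BGR2HSV);m=cv2.inRange(h,(15,150,60),(30,255,255))
        for k in cv2.findContours(m,0,1)[0]:
            if cv2.contourArea(k)>50:
                (u,v),sz,an=cv2.minAreaRect(k);print(n,np.round([u,v],1),np.round(sz,1),round(an,1),onz(n,u,v,14)[:2].round(1))
    cv2.imwrite(f"pics/{tag}.png",np.hstack([cv2.resize(i[y:y+170,x:x+200],None,fx=2,fy=2,interpolation=2) for i,x,y in((b,240,140),(a,270,160))]))
E
python3 - <<'E'
from see import *
s=np.array([514.3,-24.7]);g=np.array([474.7,-200.9]);d=(g-s)/np.linalg.norm(g-s)
R=[np.pi,0,-0.218-np.pi/2]
p=lambda q,z:[*q,z]
a=s-d*55
bot.move_ptp(p(a,120),R);bot.grip(0.2)
bot.movel(p(a,5),max_speed=90,threshold=15)
st=bot.get_state();print(st["t"],st["tcp_pos"],st["qpos"][5],st["contact_force"],st["opening"])
bot.movel(p(s+d*20,5),max_speed=50)
st=bot.get_state();print(st["t"],st["tcp_pos"],st["contact_force"]);see("mid")
E
```

```text
11.6667 [526.87870153  28.94518781   5.52552269] -1.4379021309023834 [ 0.11134618  0.20200804 -0.30803338] 0.20157910418806177
13.3167 [509.94881206 -44.04157533   5.00873886] [-0.2453839   0.51165848 -0.35495454]
top [310.7 227.6] [17.2 11.9] 14.0 [594.4 -43.6]
side [344.3 234.9] [ 5.5 14. ] 6.3 [513.6 -76.6]
side [305.9 230.5] [20.7  8. ] 20.6 [590.3 -66.1]
side [548.6 143.2] [21.6  7.1] 8.1 [  86.9 -582.4]
```

View pics/mid.png

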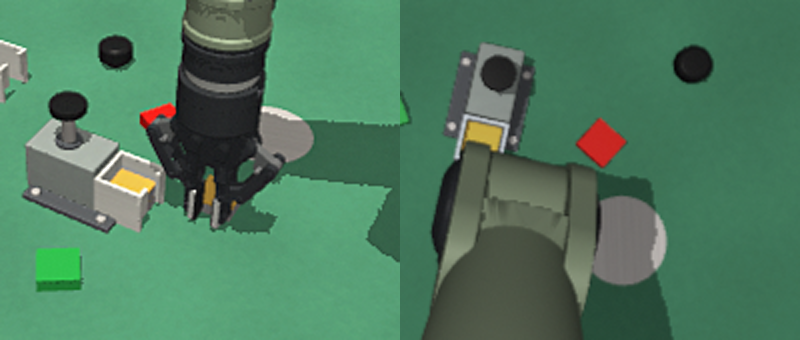

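The spacer is flat and square ahead of both fingertips, and there is clearance to the red block. I'll continue the push.

```bash
python3 - <<'E'
from see import *
s=np.array([514.3,-24.7]);g=np.array([474.7,-200.9]);d=(g-s)/np.linalg.norm(g-s)
p=lambda q,z:[*q,z]
e=g-d*31.5
bot.movel(p(e,5),max_speed=55)
st=bot.get_state();print(st["t"],st["tcp_pos"],st["contact_force"])
bot.movel(p(e-d*30,5),max_speed=60)
bot.movel(p(e-d*30,130),max_speed=120)
bot.move_ptp([330,130,200],[np.pi,0,-0.218-np.pi/2+.6])
print(bot.get_state()["t"]);see("end")
E
```

```text
15.9167 [ 481.63936994 -170.07147584    5.02819983] [-0.53197696 -0.28757419 -0.37712448]
18.9833
top [381.9 280.2] [17.5 16.9] 11.3 [ 474.5 -200.7]
top [310.1 230.4] [17.4 17.5] 12.5 [588.  -42.1]
side [305.9 230.5] [20.7  8. ] 20.6 [590.3 -66.1]
side [373.9 202. ] [19.9 11.4] 18.4 [ 474.9 -201.1]
side [549.4 143.7] [20.2  7.1] 11.3 [  85.3 -580.5]
```

View pics/end.png

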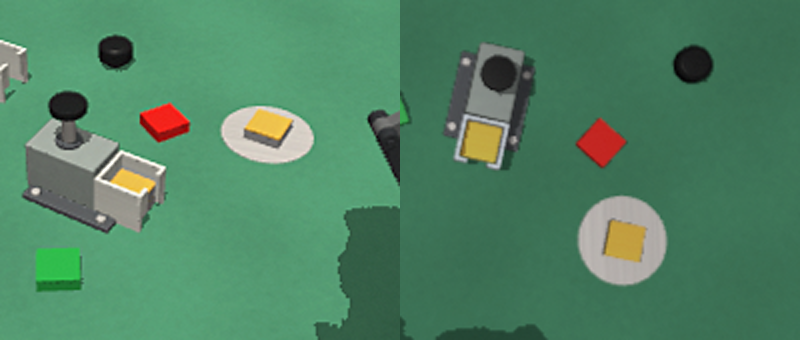

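The spacer lies flat at (474.6,-200.9), the centre of the disc, in both views. The plunger is up, the other spacers are still in the magazine, and the arm is clear.

```bash
python3 - <<'E'
from h import *
a=imaging.capture("top");t=cv2.imread("pics/top0.png")
for n,(x,y) in dict(pole=(200,278),insul=(171,208),knob=(416,192)).items():
    print(n,cv2.absdiff(a,t)[y-18:y+18,x-18:x+18].max())
print(bot.sign_off(),bot.get_state()["t"])
E
```

```text
pole 4
insul 4
knob 5
the job is handed in; nothing more can be done
the job is handed in; nothing more can be done
```

The spacer is on the inspection disc and the job is handed in. The motion was finished at about 19 s of the 58 s allowed.

- **Press:** I pressed the left-hand feeder's plunger once. The move stopped on its 24 N force threshold with the fingertips at about 74 mm (full travel is 73 mm). I take that as the stop, because the spring alone needs at most 13 N and the spacer came out to the expected spot. The plunger then sprang back up.
- **Push:** I pushed the spacer in a straight line of about 180 mm with both fingertips. I then backed off and moved the arm clear.
- **Last checks:** Both cameras put the spacer flat at about (474.7, -200.9), within about 1 mm of the disc's centre. They also show the plunger up and brass still in the magazine. The image patches around the pole tip, insulator and knob match the first picture.
- **Failed or disagreeing:** No check failed. The fingertip height read about 1 mm above the nominal stop.

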